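Set a clevis bracket on the tilted fixture

TASK

Set the grey anodised clevis bracket on the tilted steel fixture table so that it can be drilled there: slot end up the slope, its straight bottom edge square against the dark ledge, and its slot dropped over the brass locating pin so that the flange lies flush on the table. Nobody has noted where along its slot the pin is set for this batch, so ease the bracket sideways along the ledge until you feel it drop; do not force it. Let go and leave everything else on the bench where it is.

Things in the scene. Friction and masses are not known exactly. Their poses are not given: they have to be found in the camera images.
- bracket: loose grey anodised aluminium clevis bracket, about 0.3 kg, starting flat on the bench, lugs up: flange 84 mm (x) by 110 mm (y) by 8 mm thick, corners rounded 12 mm, with two upright lugs. Origin: centre of the flange's underside; x points to the slot end, y left, z up out of the flange past the lugs
- bracket_lugs (a point): point midway between the two lugs, at x=-12, y=0, z=28 mm in the bracket's frame. Each lug is a flat plate 10 mm thick in y, 30 mm wide in x (x=-27 to +3 mm), round-topped 56 mm above the underside, with a cross bore 41 mm up. Outer faces at y=+-25 mm, inner faces at y=+-15 mm: the pair is 50 mm over the outside and may be gripped across
- bracket_heel (a point): middle of the flange's bottom edge (the 110 mm edge away from the slot), on the underside: x=-42, y=0, z=0 mm in the bracket's frame
- bracket_slot (a point): middle of the through slot in the flange, on the underside: x=+24, y=0, z=0 mm in the bracket's frame; the slot is 16 mm long in x and 11 mm wide in y
- fixture: blue cast base of the tilting fixture, 165 mm (x) by 150 mm (y), bolted down; origin at the centre of its underside. x points to the raised side (up the slope), y left. It carries the steel table on a hinge line along y, at x=-70, z=26 mm
- table_tilt (a joint): angle (rad) of the steel table above level, clamped for the run; it does not yield
- seat (a point): where the dark ledge's upright face meets the table's face, middle of the width. Axes tilt with the table: x up the slope, y left along the ledge, z square out of the face. Face: x=0 to 111 mm, y=+-87 mm. Ledge: full width, x=-10 to 0 mm, 10 mm high. Friction of bracket on table 0.5 to 0.7: it does not slide down the slope by itself
- pin_track (a point): middle of the table's 12 mm wide slot, on the face, 66 mm up the slope from the ledge; same axes as seat. A brass pin, 8 mm thick with a chamfered tip, stands 10 mm out of the face in this slot, clamped at an unreported y between -20 and +20 mm (see or feel it). With its heel at the ledge and its flange on the pin's tip the bracket leans 0.15 rad steeper than the table
- tape_roll: roll of black tape lying flat, 55 mm across, 19 mm high; bystander, loose; origin at its middle, on or near its underside
- driver_yellow: screwdriver with yellow handle, 156 mm long, lying; bystander, loose; origin at its middle, on or near its underside
- nose_pliers: needle-nose pliers with red handles, 150 mm long, lying flat; bystander, loose; origin at its middle, on or near its underside
- solder_spool: green and white spool of solder wire, 54 mm across, 30 mm high, standing flat; bystander, loose; origin at its middle, on or near its underside
- ipa_bottle: white dropper bottle with blue cap, 44 mm across, 134 mm high; bystander, loose; origin at its middle, on or near its underside

How it is judged:
By the outcome, as a careful person would: the job done as asked, in the order asked, and still so for the second after the job is handed in, with the robot touching nothing.
It also fails if it takes over 45 s, if anything falls off the work surface, if the arm or the gripper's body presses on something with over 40 N, if the wrist force passes 120 N, or if a joint passes its speed limit or range.

ROBOT

A 6-joint arm with a two-finger parallel gripper is mounted at the origin on a cart in front of the work surface, level with it; the furniture and walls round the work are solid. World frame = base frame: x ahead of the robot, y to its left, z up, the work surface at z = 0. Lengths are in m, angles in rad, forces in N, time in s.
With the tool pointing down it reaches from about 0.3 to 0.875 m from the base axis. Payload 6.4 kg.
Tool frame: the origin (TCP) lies midway between the tips of the shut fingers; the grasp point (between the pads) lies 19 mm behind it; z points along the fingers, y is the line along which they close (so a half turn about z gives the same grasp; the last joint's range is limited). The gripper opens to 85 mm and grips with 20 to 120 N. Pads are 22 mm wide; open, the fingers measure 114 mm over their backs; the gripper's body (76 mm by 85 mm) begins 54 mm behind the grasp point. The pads swing forward as they close: fully open they stand 13 mm farther back than shut.
Start: joints at [-1.542, 0.181, 1.607, -0, 1.354, -0.206], TCP at [0.134, -0.559, 0.231] pointing down, gripper open.
Joint ranges: [-2.99, 2.99], [-0.89, 2.07], [0.3, 2.58], [-1.14, 4.28], [0, 2.63], [-3.12, 3.12]. Speed limits (rad/s): [2.57, 2.57, 3.01, 3.14, 3.14, 3.14].

INTERFACE

Orientations are given as a unit quaternion [w, x, y, z].
In Python, from bench import sensors, vision, ctrl gives the robot as it stands.
- The arm moves only by the tool carry_out, never from a script. Its argument "deltas" is text: rows parted by semicolons, each of 7 numbers parted by spaces: the shift along the tool's x, y, z in mm, then the turn, a rotation vector about the tool's x, y, z in rad, then the closure, from 0 (fully open) to 1 (shut). In form: tx ty tz ax ay az claw; .... A call has 1 to 12 rows; each row is the pose to reach, as a shift and turn from the pose commanded when the call began, along the tool's axes at that moment; what a row does not reach only later rows make up. A row lasts 1/8 s, in which the tool goes at most 62.5 mm and 10.7 degrees, less where a joint would pass 70% of its speed; a pose out of reach is approached as far as the arm can. A call with a gripper value outside its range is refused whole. The fingers move at their own pace and stop on an object; the grip force is fixed at half the most. Time passes only in rows, so rows that repeat a pose let the fingers close. It gives the time, the measured TCP pose, the force, the opening and the grip force at its end, in the units of the state.
- sensors.get_obs(): the state, without advancing time (a new reading comes with each control period).
- vision.camera(name): name is "side" or "top" or "wrist"; returns the picture (400x640x3 uint8, blue, green, red); there is no depth.
- vision.camera_model(name): a dict with "K" (3x3 intrinsics, pixels), "k1" (the pictures are not rectified: a ray, as slopes to the right and down, at radius r is drawn at 1 + k1 r^2 times it, then the intrinsics apply), "extrinsics" (4x4, takes a point from world to camera coordinates); the wrist camera has in their place "hand_eye" (4x4, takes a point from camera to tool coordinates, whose origin is the TCP and whose axes are the flange's). Camera axes: x right, y down, z forward; pixel columns grow to the right and rows downward; lengths in m; the calibration is good to about 2 mm. A picture is of the moment at which its call begins: read the wrist's pose just before it. camera_model takes no time and is no camera call.
- ctrl.hand_in(): hands the job in; it is judged then, once.
The state is a dict: "time_s": time; "q": joint angles; "dq": joint speeds; "joint_efforts": joint torques, N m; "eef_pos": TCP position; "eef_rot": TCP orientation; "wrist_force": force on the tool from outside, world axes, zero at the start; "torque": the same for the moment, N m; "opening": opening from 0.0 (shut) to 1.0 (fully open); "grasp_force": force on a finger pad.
Only numpy, scipy, OpenCV 4.12 (cv2) and the standard library are available. Lean on these libraries where they do the work, as an engineer would, in place of code of your own. Each camera call takes 0.05 s, during which the arm holds its last target. There are 200 camera calls.

## Working session

There is one attempt and no reset: what is moved stays moved. The work goes in short steps, Python scripts to look and compute and a tool call to move; the robot and the scene stay as the last step left them, time stands still between calls to the robot, and variables do not carry over. Pictures are saved under pics/ and viewed, at most 10 in all, crops included, and the job is handed in when it is done.

Besides the shell and the picture viewer there is one more tool, called as name(argument=value, ...), one argument or row to a line, values as JSON. carry_out: Moves the arm, as the interface text tells. Its arguments: {"type":"object","properties":{"deltas":{"type":"string"}},"required":["deltas"]}

```bash
mkdir -p pics; ls; python3 - <<'E'
from bench import sensors, vision
import cv2,numpy as np
o=sensors.get_obs();print(o)
for n in ("side","top","wrist"):
    m=vision.camera_model(n)
    print(n,{k:np.round(v,4).tolist() for k,v in m.items()})
    cv2.imwrite(f"pics/{n}0.png",vision.camera(n))
E
```

```text
pics
{'time_s': 0.0, 'q': array([-1.54227423e+00,  1.81568142e-01,  1.60801450e+00, -1.79852273e-05,
        1.35379856e+00, -2.06310490e-01]), 'dq': array([ 0.00095871, -0.00145424,  0.00010667, -0.00034045, -0.0011087 ,
        0.00049881]), 'joint_efforts': array([ 2.26209511e-05, -4.44876730e+01, -3.51340699e+01, -2.24633491e-04,
        9.02499160e-03,  2.46044657e-06]), 'eef_pos': array([ 0.13378041, -0.55864618,  0.23036578]), 'eef_rot': array([-8.91522619e-04,  9.93113998e-01,  1.17148570e-01,  7.06458082e-05]), 'wrist_force': array([-0.71048458,  0.18974226,  0.04728592]), 'torque': array([-0.03660509, -0.03811324,  0.0091654 ]), 'grasp_force': 0.0, 'opening': 0.9978877346738264}
side {'K': [[443.7072, 0.0, 324.3142], [0.0, 443.7072, 196.5648], [0.0, 0.0, 1.0]], 'k1': -0.032, 'extrinsics': [[-0.9118, -0.4098, -0.0251, 0.4525], [-0.1343, 0.3557, -0.9249, 0.1597], [0.3879, -0.84, -0.3794, 1.1745], [0.0, 0.0, 0.0, 1.0]]}
top {'K': [[389.3569, 0.0, 320.3869], [0.0, 389.3569, 198.9149], [0.0, 0.0, 1.0]], 'k1': 0.0253, 'extrinsics': [[-0.0179, -0.9998, -0.0005, -0.0754], [-0.9883, 0.0178, -0.1517, 0.505], [0.1517, -0.0022, -0.9884, 1.0685], [0.0, 0.0, 0.0, 1.0]]}
wrist {'K': [[338.0939, 0.0, 324.8543], [0.0, 338.0939, 193.2048], [0.0, 0.0, 1.0]], 'k1': -0.0668, 'hand_eye': [[-0.0001, -0.9661, -0.2582, 0.0652], [1.0, -0.0002, 0.0003, 0.0001], [-0.0003, -0.2582, 0.9661, -0.144], [0.0, 0.0, 0.0, 1.0]]}
```

View pics/top0.png

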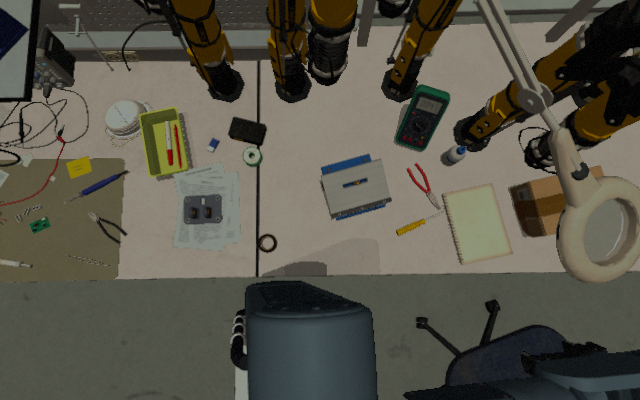

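View pics/side0.png

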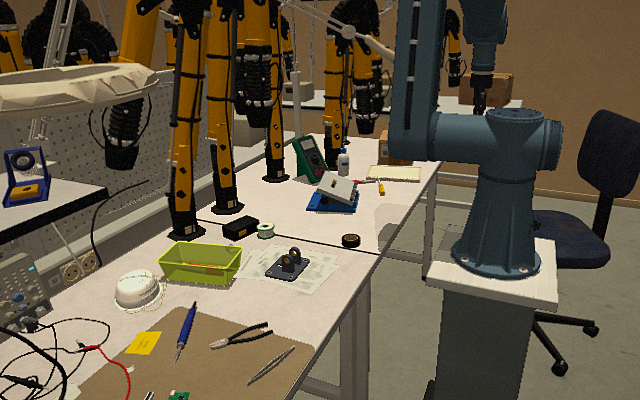

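```bash
python3 - <<'E'
import cv2,numpy as np
t=cv2.imread("pics/top0.png");s=cv2.imread("pics/side0.png")
a=cv2.resize(t[145:225,310:400],None,fx=4.2,fy=4.2,interpolation=3)
b=cv2.resize(t[180:240,170:240],None,fx=4.2,fy=4.2,interpolation=3)
c=cv2.resize(s[165:220,300:370],None,fx=5,fy=5,interpolation=3)
d=cv2.resize(s[240:290,255:320],None,fx=5,fy=5,interpolation=3)
im=np.zeros((600,800,3),np.uint8)
for p,x,y in((a,0,0),(b,390,0),(c,0,325),(d,390,325)):
    im[y:y+p.shape[0],x:x+p.shape[1]]=p[:600-y]
cv2.imwrite("pics/crop.png",im)
E
```

```text
(no output)
```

View pics/crop.png

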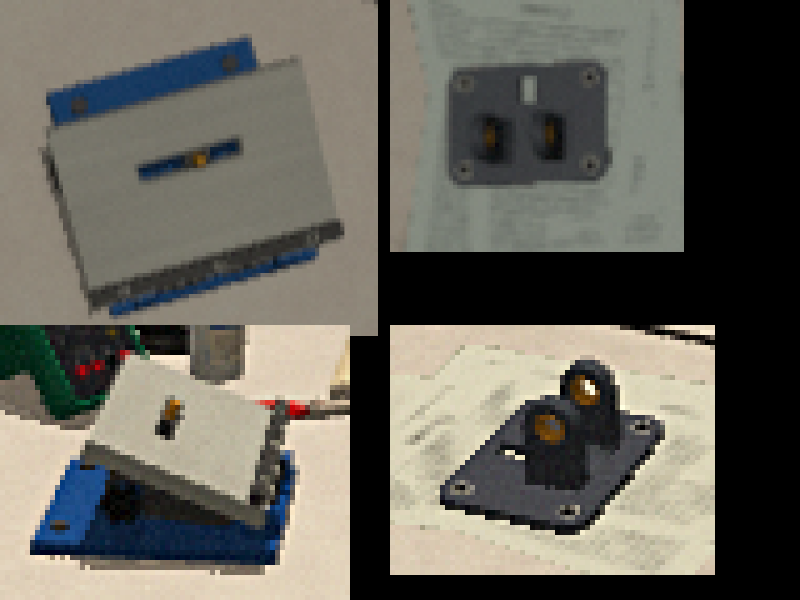

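```bash
cat > h.py <<'E'
from bench import sensors, vision
import cv2,numpy as np
from scipy.spatial.transform import Rotation as R
def tool(o):
    T=np.eye(4);w,x,y,z=o["eef_rot"];T[:3,:3]=R.from_quat([x,y,z,w]).as_matrix();T[:3,3]=o["eef_pos"];return T
def cam(n,T=None):
    m=vision.camera_model(n);K=np.array(m["K"])
    E=np.linalg.inv(np.array(m["extrinsics"])) if "extrinsics" in m else T@np.array(m["hand_eye"])
    return K,np.array([m["k1"],0,0,0,0.]),E
def ray(c,uv):
    K,d,E=c;p=cv2.undistortPoints(np.array([[uv]],float),K,d)[0,0]
    v=E[:3,:3]@[p[0],p[1],1];return E[:3,3],v/np.linalg.norm(v)
def onz(c,uv,z):
    o,v=ray(c,uv);return o+v*(z-o[2])/v[2]
def tri(*rs):
    A=np.zeros((3,3));b=np.zeros(3)
    for o,v in rs:
        P=np.eye(3)-np.outer(v,v);A+=P;b+=P@o
    X=np.linalg.solve(A,b);return X,[np.linalg.norm((np.eye(3)-np.outer(v,v))@(X-o)) for o,v in rs]
def proj(c,X):
    K,d,E=c;W=np.linalg.inv(E)
    return cv2.projectPoints(np.array(X,float).reshape(-1,3),cv2.Rodrigues(W[:3,:3])[0],W[:3,3],K,d)[0][:,0]
E
python3 - <<'E'
from h import *
t=cam("top");s=cam("side")
pa=lambda u,v:(310+u/4.2-.4,145+v/4.2-.4); pc=lambda u,v:(300+u/5-.4,165+(v-325)/5-.4)
P={}
for n,a,b in (("UL",(47,130),(88,447)),("UR",(298,60),(127,357)),("pin",(203,156),(174,402)),("ledL",(90,303),(252,500)),("ledR",(344,232),(285,405))):
    X,e=tri(ray(t,pa(*a)),ray(s,pc(*b)));P[n]=X;print(n,X.round(4),np.round(e,4))
print("w",P["UL"]-P["UR"],P["ledL"]-P["ledR"])
im=cv2.imread("pics/top0.png");b=im[180:240,170:240].astype(int)
m=((b.max(2)<95)).astype(np.uint8)
c=max(cv2.findContours(m,0,1)[0],key=cv2.contourArea)
r=cv2.minAreaRect(c);bx=cv2.boxPoints(r)+[170,180];print(bx.round(1))
Q=np.array([onz(t,p,.008) for p in bx]);print(Q.round(4),Q.mean(0),[np.linalg.norm(Q[i]-Q[i-1]).round(4) for i in range(4)])
print("slot",onz(t,(170+528/4.2-390/4.2,180+90/4.2),.004))
E
```

```text
UL [ 0.56   -0.0871  0.0845] [0.0016 0.0016]
UR [ 0.6047 -0.2523  0.0867] [0.0002 0.0002]
pin [ 0.5419 -0.1885  0.0825] [0.0008 0.0008]
ledL [ 0.4526 -0.1125  0.0529] [0.0021 0.0021]
ledR [ 0.4954 -0.2834  0.0533] [0.0003 0.0003]
w [-0.04476933  0.16517518 -0.00223232] [-0.04278113  0.17097143 -0.00041292]
[[182.6 195.5]
 [220.8 193.5]
 [222.3 222. ]
 [184.1 224. ]]
[[0.5255 0.3173 0.008 ]
 [0.5294 0.2063 0.008 ]
 [0.4458 0.2003 0.008 ]
 [0.442  0.31   0.008 ]] [0.48567268 0.25845185 0.008     ] [np.float64(0.0838), np.float64(0.111), np.float64(0.0839), np.float64(0.1098)]
slot [0.50765393 0.25920006 0.004     ]
```

```bash
cat >> h.py <<'E'
def pose(p,yaw,tilt=0):
    "tool pointing into a surface of given yaw and upslope tilt, tool x upslope"
    T=np.eye(4);T[:3,:3]=R.from_euler("ZY",[yaw,-tilt]).as_matrix()@np.diag([1,-1,-1]);T[:3,3]=p;return T
def delta(T0,T):
    D=np.linalg.inv(T0)@T;return np.r_[D[:3,3]*1000,R.from_matrix(D[:3,:3]).as_rotvec()].round(3)
E
python3 - <<'E'
from h import *
T=tool(sensors.get_obs())
A=pose([.48,-.19,.27],.235);print(delta(T,A));print(delta(A,pose([.474,.2585,.2],.04)))
E
```

```text
[ 4.22527e+02 -2.78178e+02 -3.89110e+01 -1.00000e-03 -0.00000e+00
 -0.00000e+00]
[ 9.8595e+01 -4.3757e+02  7.0000e+01  0.0000e+00  0.0000e+00  1.9500e-01]
```

carry_out(
  deltas="50 -30 -39 0 0 0 0; 110 -70 -39 0 0 0 0; 160 -105 -39 0 0 0 0; 210 -140 -39 0 0 0 0; 260 -172 -39 0 0 0 0; 310 -205 -39 0 0 0 0; 360 -238 -39 0 0 0 0; 400 -265 -39 0 0 0 0; 422 -278 -39 0 0 0 0; 422 -278 -39 0 0 0 0; 422 -278 -39 0 0 0 0",
)

```text
time_s: 1.52
eef_pos: [0.479, -0.1911, 0.27]
eef_rot: [-0.0, 0.993, 0.117, -0.0]
wrist_force: [-0.4, 0.1, 0.1]
opening: 1.0
grasp_force: 0.0
```

```bash
python3 - <<'E'
from h import *
o=sensors.get_obs();im=vision.camera("wrist");cv2.imwrite("pics/w1.png",im);T=tool(o);np.save("T1.npy",T);print(o["time_s"],T.round(3).tolist(),o["q"].round(2))
E
```

```text
1.525 [[0.973, 0.233, -0.001, 0.479], [0.233, -0.973, -0.0, -0.191], [-0.001, -0.0, -1.0, 0.27], [0.0, 0.0, 0.0, 1.0]] [-0.61  0.02  1.71 -0.    1.42  0.73]
```

View pics/w1.png

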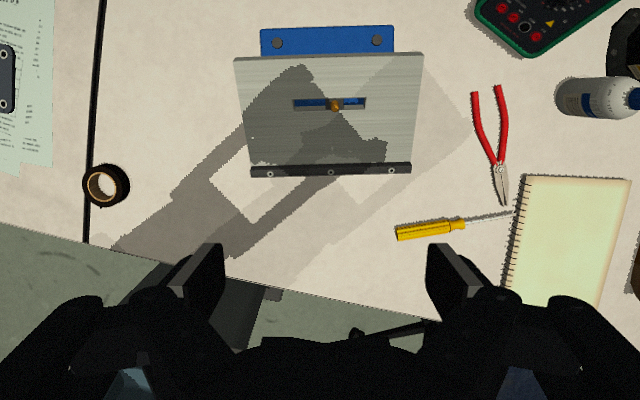

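```bash
python3 - <<'E'
import cv2
im=cv2.imread("pics/w1.png")[40:190,225:435]
cv2.imwrite("pics/w1c.png",cv2.resize(im,None,fx=3.8,fy=3.8,interpolation=2))
E
```

```text
(no output)
```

View pics/w1c.png

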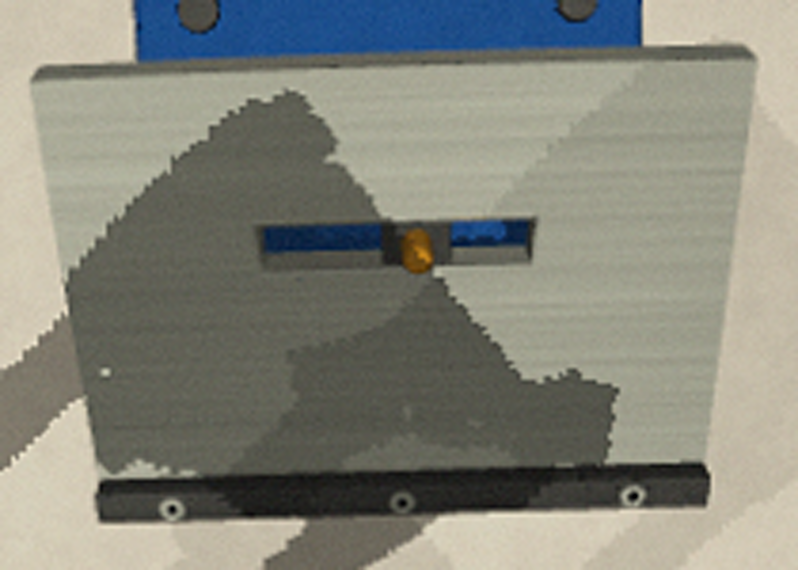

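```bash
cat > fit.py <<'E'
from h import *
from scipy.optimize import least_squares
w=cam("wrist",np.load("T1.npy"));t=cam("top");s=cam("side")
pw=lambda u,v:(225+u/3.8-.4,40+v/3.8-.4)
M=np.array([(111,87,0),(111,-87,0),(0,87,0),(0,-87,0),(-10,87,10),(-10,-87,10)])/1000
uv=np.array([pw(*p) for p in((34,80),(755,62),(98,480),(708,465),(100,521),(708,507))])
pa=lambda u,v:(310+u/4.2-.4,145+v/4.2-.4); pc=lambda u,v:(300+u/5-.4,165+(v-325)/5-.4)
ut=np.array([pa(47,130),pa(298,60)]);us=np.array([pc(88,447),pc(127,357)])
Rm=lambda q:R.from_euler("ZY",[q[3],-q[4]]).as_matrix()
W=lambda q,m:(Rm(q)@np.atleast_2d(m).T).T+q[:3]
f=lambda q:np.r_[(proj(w,W(q,M))-uv).ravel(),(proj(t,W(q,M[:2]))-ut).ravel()*.7,(proj(s,W(q,M[:2]))-us).ravel()*.7]
r=least_squares(f,[.46,-.2,.04,.25,.36]);q=r.x
print(q.round(4));print(f(q).round(1))
o,n=q[:3],Rm(q)[:,2]
for nm,p,z in(("tip",(419,259),.010),("slot",(397,244),0)):
    c,v=ray(w,pw(*p));X=c+v*((o+n*z-c)@n)/(v@n);print(nm,(Rm(q).T@(X-o)*1000).round(1))
np.save("fix.npy",q)
E
python3 fit.py
```

```text
[ 0.482  -0.1968  0.0496  0.2605  0.3433]
[ 0.3 -0.1  0.1 -0.3  0.6 -0.6 -1.  -0.7 -0.2  1.2 -0.   0.8 -0.2  0.1
  0.4 -0.1 -0.6 -0.5 -0.  -0.2]
tip [66.4 -5.  10. ]
slot [66.9  0.3 -0. ]
```

carry_out(
  deltas="14 -62 0 0 0 0.03 0; 28 -125 0 0 0 0.06 0; 42 -187 10 0 0 0.09 0; 56 -250 20 0 0 0.12 0; 70 -310 40 0 0 0.15 0; 84 -370 60 0 0 0.18 0; 95 -420 80 0 0 0.195 0; 99 -437 90 0 0 0.195 0; 99 -437 90 0 0 0.195 0; 99 -437 90 0 0 0.195 0",
)

```text
time_s: 2.82
eef_pos: [0.4747, 0.256, 0.1807]
eef_rot: [0.0, 1.0, 0.019, 0.0]
wrist_force: [-0.0, -0.2, -0.1]
opening: 1.002
grasp_force: 0.0
```

```bash
python3 - <<'E'
from h import *
o=sensors.get_obs();im=vision.camera("wrist");cv2.imwrite("pics/w2.png",im);T=tool(o);np.save("T2.npy",T);print(o["time_s"],T.round(3).tolist(),o["q"].round(2))
E
```

```text
2.825 [[0.999, 0.038, 0.001, 0.475], [0.038, -0.999, -0.0, 0.256], [0.001, 0.0, -1.0, 0.181], [0.0, 0.0, 0.0, 1.0]] [ 0.27  0.15  1.75 -0.    1.24  1.81]
```

View pics/w2.png

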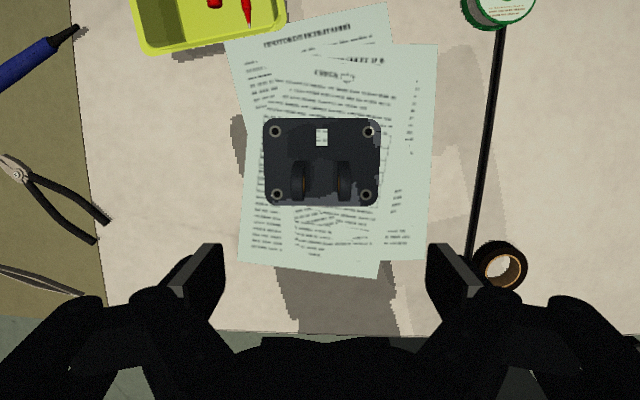

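```bash
python3 - <<'E'
from h import *
T=np.load("T2.npy");c=cam("wrist",T);im=cv2.imread("pics/w2.png")
H=np.array([onz(c,p,.008) for p in((275,131),(368,131),(277,195),(366,194))])
print(H.round(4).tolist()); d=H[0]-H[1];e=H[2]-H[3];print("yaw",np.arctan2(-d[0],d[1]),np.arctan2(-e[0],e[1]))
m=(im[100:220,240:400].max(2)<75).astype(np.uint8);m=cv2.morphologyEx(m,cv2.MORPH_OPEN,np.ones((5,5)))
k=max(cv2.findContours(m,0,1)[0],key=cv2.contourArea);bx=cv2.boxPoints(cv2.minAreaRect(k))+[240,100];print(bx.round(1))
Q=np.array([onz(c,p,.008) for p in bx]);print(Q.round(4).tolist(),Q.mean(0).round(4),np.linalg.norm(Q-np.roll(Q,1,0),axis=1).round(4))
print("slot",onz(c,(321.5,137),.008).round(4))
E
```

```text
[[0.5134, 0.3035, 0.008], [0.5167, 0.2173, 0.008], [0.4519, 0.3014, 0.008], [0.4562, 0.2151, 0.008]]
yaw 0.03794010333216173 0.049685994717234824
[[263. 118.]
 [379. 118.]
 [379. 205.]
 [263. 205.]]
[[0.5249, 0.3146, 0.008], [0.5289, 0.208, 0.008], [0.4455, 0.2015, 0.008], [0.4412, 0.3152, 0.008]] [0.4851 0.2598 0.008 ] [0.0837 0.1067 0.0836 0.1138]
slot [0.5094 0.2602 0.008 ]
```

carry_out(
  deltas="-1.5 -3 60 0 0 0 0; -1.5 -3 120 0 0 0 0; -1.5 -3 155 0 0 0 0; -1.5 -3 166 0 0 0 0; -1.5 -3 166 0 0 0 0; -1.5 -3 166 0 0 0 1; -1.5 -3 166 0 0 0 1; -1.5 -3 166 0 0 0 1; -1.5 -3 166 0 0 0 1; -1.5 -3 166 0 0 0 1; -1.5 -3 166 0 0 0 1",
)

```text
time_s: 4.25
eef_pos: [0.474, 0.2607, 0.0162]
eef_rot: [-0.0, 1.0, 0.02, 0.002]
wrist_force: [-0.7, -1.1, 5.9]
opening: 0.577
grasp_force: 63.0
```

```bash
cat >> h.py <<'E'
def place(hx,y,hz,d):
    "tool pose with bracket heel at (hx,y,hz) mm of seat, leaning d"
    q=np.load("fix.npy");F=R.from_euler("ZY",[q[3],-q[4]]).as_matrix()
    v=R.from_euler("Y",-d).as_matrix()@[30.5,0,16]+[hx,y,hz]
    return pose(q[:3]+F@v/1000,q[3],q[4]+d)
def seat(T):
    "tool in seat frame mm, lean, yaw error"
    q=np.load("fix.npy");F=R.from_euler("ZY",[q[3],-q[4]]).as_matrix()
    e=R.from_matrix(F.T@T[:3,:3]@np.diag([1,-1,-1])).as_euler("ZYX")
    return (F.T@(T[:3,3]-q[:3])*1000).round(1),(-e[1]).round(3),e[0].round(3)
E
python3 - <<'E'
from h import *
T=tool(sensors.get_obs())
U=T.copy();U[2,3]=.17;print(delta(T,U))
V=place(20,2,70,.15);print(delta(T,V),V[:3,3]);
print(delta(V,place(5,2,8,.15)))
E
```

```text
[ 5.06000e-01 -8.80000e-02 -1.53803e+02  0.00000e+00 -0.00000e+00
  0.00000e+00]
[ 3.81900e+00  4.52231e+02 -1.34874e+02  5.40000e-02  4.88000e-01
 -2.16000e-01] [ 0.49554139 -0.19109217  0.15082331]
[-24.097  -0.     59.062   0.      0.     -0.   ]
```

carry_out(
  deltas="0 0 -50 0 0 0 1; 0 0 -105 0 0 0 1; 0 0 -155 0 0 0 1; 0 40 -165 0 0 0 1; 1 95 -165 0.005 0.05 -0.022 1; 2 150 -165 0.011 0.1 -0.044 1; 2 205 -165 0.018 0.16 -0.07 1; 3 260 -165 0.025 0.22 -0.1 1; 3 315 -165 0.032 0.29 -0.13 1; 4 370 -165 0.04 0.36 -0.16 1; 4 425 -160 0.047 0.43 -0.19 1; 4 452 -145 0.054 0.488 -0.216 1",
)

```text
time_s: 5.75
eef_pos: [0.4947, -0.1948, 0.1606]
eef_rot: [-0.029, 0.962, 0.126, 0.242]
wrist_force: [0.8, 0.1, -4.5]
opening: 0.579
grasp_force: 64.0
```

```bash
python3 - <<'E'
from h import *
o=sensors.get_obs();T=tool(o);np.save("T3.npy",T);print(o["time_s"],seat(T),o["opening"],o["wrist_force"].round(1),o["q"].round(2))
cv2.imwrite("pics/w3.png",vision.camera("wrist"))
E
```

```text
5.75 (array([ 49.4,  -1.4, 100.2]), np.float64(0.15), np.float64(0.0)) 0.5789101847741953 [ 0.8  0.1 -4.5] [-0.87 -0.04  2.08  0.55  0.95  0.14]
```

View pics/w3.png

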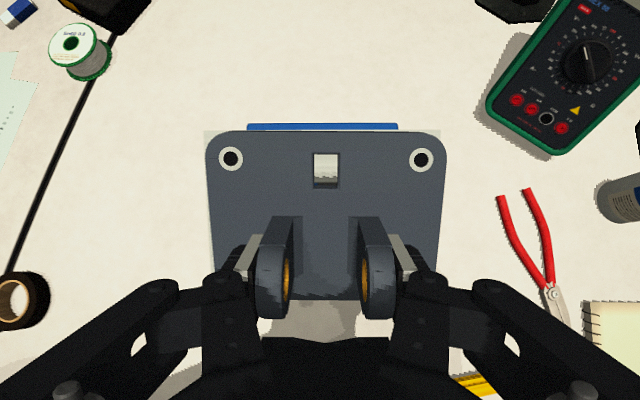

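```bash
python3 - <<'E'
from h import *
c=cam("wrist",np.eye(4))
for p in((231,159),(421,159),(326,170.5),(326,154),(326,187),(326,131)): print(p,(onz(c,p,.008)*1000).round(1))
V=np.load("T3.npy");
for a in((6,2,12,.15),(3,2,5,.15)): print(delta(V,place(*a)))
E
```

```text
(231, 159) [ 41.4 -42.5   8. ]
(421, 159) [41.4 43.9  8. ]
(326, 170.5) [36.   0.7  8. ]
(326, 154) [43.6  0.7  8. ]
(326, 187) [28.3  0.7  8. ]
(326, 131) [53.9  0.7  8. ]
[-2.5561e+01 -3.7280e+00  6.4738e+01  5.0000e-03  0.0000e+00  0.0000e+00]
[-2.9573e+01 -3.7620e+00  7.1211e+01  5.0000e-03  0.0000e+00  0.0000e+00]
```

carry_out(
  deltas="-12 -4 30 0 0 0 1; -25 -4 55 0 0 0 1; -25 -4 62 0 0 0 1; -25 -4 62 0 0 0 1",
)

```text
time_s: 6.3
eef_pos: [0.5007, -0.1852, 0.0932]
eef_rot: [-0.032, 0.962, 0.126, 0.24]
wrist_force: [0.1, -0.0, -2.3]
opening: 0.577
grasp_force: 64.1
```

```bash
cat > st.py <<'E'
from h import *
o=sensors.get_obs();T=tool(o);q=np.load("fix.npy");F=R.from_euler("ZY",[q[3],-q[4]]).as_matrix()
print(round(o["time_s"],2),*seat(T),"F",(F.T@o["wrist_force"]).round(1),"M",(F.T@o["torque"]).round(2),"op",o["opening"].round(3))
E
python3 st.py; python3 -c "
from h import *
T=tool(sensors.get_obs());print(delta(T,place(5,3,4,.15)))"
```

```text
[-3.106e+00  3.368e+00  9.185e+00 -0.000e+00  3.000e-03  0.000e+00]Traceback (most recent call last):
  File "st.py", line 3, in <module>
    print(round(o["time_s"],2),*seat(T),"F",(F.T@o["wrist_force"]).round(1),"M",(F.T@o["torque"]).round(2),"op",o["opening"].round(3))
                                                                                                                ^^^^^^^^^^^^^^^^^^
AttributeError: 'float' object has no attribute 'round'
```

carry_out(
  deltas="-3 3.5 9 0 0 0 1; -3 3.5 9 0 0 0 1; -3 3.5 9 0 0 0 1",
)

```text
time_s: 6.68
eef_pos: [0.503, -0.1886, 0.0838]
eef_rot: [-0.031, 0.962, 0.126, 0.241]
wrist_force: [-0.8, -1.4, -3.9]
opening: 0.576
grasp_force: 64.1
```

```bash
sed -i 's/o\["opening"\].round(3)/round(o["opening"],3)/' st.py; python3 st.py; python3 -c "
from h import *
T=tool(sensors.get_obs());print(delta(T,place(1,3,1,.15)),delta(T,place(-1,3,0,.15)))"
```

```text
6.67 [32.6  2.5 24.6] 0.147 0.0 F [-2.3 -1.1 -3.3] M [ 0.02  0.53 -0.06] op 0.576
[-4.247e+00 -4.880e-01  2.641e+00  0.000e+00  3.000e-03  0.000e+00] [-6.372e+00 -4.880e-01  3.338e+00  0.000e+00  3.000e-03  0.000e+00]
```

carry_out(
  deltas="-2 -0.5 2.5 0 0 0 1; -4 -0.5 2.5 0 0 0 1; -4 -0.5 2.5 0 0 0 1",
)

```text
time_s: 7.05
eef_pos: [0.5015, -0.1895, 0.0808]
eef_rot: [-0.03, 0.962, 0.126, 0.242]
wrist_force: [-1.5, -0.3, 5.6]
opening: 0.577
grasp_force: 65.0
```

```bash
python3 st.py
```

```text
7.05 [30.   2.  22.4] 0.149 0.0 F [0.4 0.1 5.8] M [-0.01 -0.44  0.16] op 0.577
```

carry_out(
  deltas="-1 0 0.5 0 0 0 1; -2 0 1 0 0 0 1; -2 0 1 0 0 0 1",
)

```text
time_s: 7.42
eef_pos: [0.5015, -0.1898, 0.0803]
eef_rot: [-0.03, 0.961, 0.126, 0.243]
wrist_force: [0.8, 3.7, 13.0]
opening: 0.575
grasp_force: 65.5
```

```bash
python3 st.py
```

```text
7.42 [29.7  1.8 21.9] 0.151 0.001 F [ 6.   3.3 11.7] M [ 0.46 -1.61  0.4 ] op 0.575
```

carry_out(
  deltas="0 1 0 0 0 0 1; 0 2 0 0 0 0 1; 0 3 0 0 0 0 1; 0 3 0 0 0 0 1",
)

```text
time_s: 7.92
eef_pos: [0.5015, -0.1907, 0.0797]
eef_rot: [-0.032, 0.961, 0.127, 0.242]
wrist_force: [-1.8, 8.3, 15.8]
opening: 0.578
grasp_force: 65.7
```

```bash
python3 st.py
```

```text
7.92 [29.4  0.8 21.4] 0.151 0.001 F [ 5.7  8.5 14.8] M [ 1.36 -1.74  0.45] op 0.578
```

carry_out(
  deltas="0 1 0 0 0 0 1; 0 1 0 0 0 0 1",
)

```text
time_s: 8.18
eef_pos: [0.5015, -0.1912, 0.0795]
eef_rot: [-0.033, 0.961, 0.127, 0.242]
wrist_force: [-1.6, 9.7, 15.6]
opening: 0.576
grasp_force: 65.8
```

```bash
python3 st.py
```

```text
8.18 [29.2  0.4 21.3] 0.151 0.001 F [ 6.2  9.8 14.4] M [ 1.54 -1.65  0.55] op 0.576
```

carry_out(
  deltas="0 1 0 0 0 0 1; 0 1 0 0 0 0 1",
)

```text
time_s: 8.43
eef_pos: [0.5017, -0.1916, 0.0793]
eef_rot: [-0.034, 0.961, 0.127, 0.242]
wrist_force: [-1.1, 11.0, 14.9]
opening: 0.574
grasp_force: 65.8
```

```bash
python3 st.py
```

```text
8.43 [29.2 -0.1 21.1] 0.151 0.001 F [ 6.7 10.9 13.4] M [ 1.78 -1.85  0.51] op 0.574
```

carry_out(
  deltas="0.5 0 -1.5 0 0 0 1; 0.5 1 -1.5 0 0 0 1; 0.5 1 -1.5 0 0 0 1",
)

```text
time_s: 8.8
eef_pos: [0.5018, -0.1929, 0.0802]
eef_rot: [-0.033, 0.961, 0.126, 0.242]
wrist_force: [7.6, 7.9, 2.7]
opening: 0.574
grasp_force: 64.2
```

```bash
python3 st.py
```

```text
8.8 [29.3 -1.4 22. ] 0.15 -0.0 F [ 9.8  5.6 -0.6] M [ 1.05 -1.67  0.29] op 0.574
```

carry_out(
  deltas="0 1 0 0 0 0 1; 0 1 0 0 0 0 1",
)

```text
time_s: 9.05
eef_pos: [0.5021, -0.1938, 0.0801]
eef_rot: [-0.033, 0.961, 0.126, 0.242]
wrist_force: [9.9, 8.4, 1.9]
opening: 0.575
grasp_force: 64.3
```

```bash
python3 st.py
```

```text
9.05 [29.2 -2.3 21.9] 0.15 -0.0 F [11.6  5.6 -2.2] M [ 1.08 -1.77  0.31] op 0.575
```

carry_out(
  deltas="0 1 0 0 0 0 1; 0 1 0 0 0 0 1",
)

```text
time_s: 9.3
eef_pos: [0.5023, -0.1946, 0.08]
eef_rot: [-0.033, 0.961, 0.126, 0.242]
wrist_force: [10.1, 9.1, 1.0]
opening: 0.574
grasp_force: 64.3
```

```bash
python3 st.py
```

```text
9.3 [29.2 -3.1 21.8] 0.15 -0.0 F [11.8  6.2 -3.1] M [ 1.06 -1.94  0.31] op 0.574
```

carry_out(
  deltas="1 0.5 0.8 0 0 0 1; 1 1 0.8 0 0 0 1; 1 1 0.8 0 0 0 1",
)

```text
time_s: 9.68
eef_pos: [0.5031, -0.196, 0.0793]
eef_rot: [-0.033, 0.962, 0.126, 0.241]
wrist_force: [6.4, 5.0, -0.6]
opening: 0.573
grasp_force: 64.3
```

```bash
python3 st.py
```

```text
9.68 [29.4 -4.7 20.9] 0.149 -0.0 F [ 6.8  3.2 -3.1] M [ 0.63 -1.01  0.18] op 0.573
```

carry_out(
  deltas="0 0.5 0 0 0 0 1; 0 0.5 0 0 0 0 1",
)

```text
time_s: 9.93
eef_pos: [0.5033, -0.1963, 0.0793]
eef_rot: [-0.033, 0.962, 0.126, 0.241]
wrist_force: [7.6, 5.5, -0.5]
opening: 0.577
grasp_force: 64.3
```

```bash
python3 st.py
```

```text
9.93 [29.4 -5.1 20.9] 0.149 -0.0 F [ 8.1  3.3 -3.4] M [ 0.73 -0.99  0.22] op 0.577
```

carry_out(
  deltas="0.4 0 0.9 0 -0.025 0 1; 0.7 0 1.7 0 -0.05 0 1; 0.7 0 1.7 0 -0.05 0 1",
)

```text
time_s: 10.3
eef_pos: [0.5046, -0.1967, 0.078]
eef_rot: [-0.029, 0.967, 0.127, 0.217]
wrist_force: [5.1, 3.2, 0.9]
opening: 0.575
grasp_force: 64.2
```

```bash
python3 st.py
```

```text
10.3 [30.1 -5.7 19.4] 0.098 0.001 F [ 5.7  1.8 -1.1] M [ 0.42 -0.66  0.14] op 0.575
```

carry_out(
  deltas="0.4 0 0.8 0 -0.025 0 1; 0.8 0 1.6 0 -0.05 0 1; 0.8 0 1.6 0 -0.05 0 1",
)

```text
time_s: 10.68
eef_pos: [0.5057, -0.1968, 0.0768]
eef_rot: [-0.025, 0.973, 0.128, 0.192]
wrist_force: [3.4, 1.6, -0.0]
opening: 0.574
grasp_force: 64.3
```

```bash
python3 st.py
```

```text
10.68 [30.7 -6.2 17.8] 0.047 0.001 F [ 3.5  0.7 -1.3] M [ 0.26 -0.46  0.2 ] op 0.574
```

carry_out(
  deltas="0.4 0 0.8 0 -0.025 0 1; 0.8 0 1.6 0 -0.05 0 1; 0.8 0 1.6 0 -0.05 0 1",
)

```text
time_s: 11.05
eef_pos: [0.5062, -0.197, 0.0759]
eef_rot: [-0.022, 0.977, 0.128, 0.168]
wrist_force: [-7.7, 0.2, 8.8]
opening: 0.575
grasp_force: 65.8
```

```bash
python3 st.py
```

```text
11.05 [30.8 -6.4 16.8] -0.004 0.001 F [-4.   2.2 10.8] M [0.5  0.15 0.05] op 0.575
```

carry_out(
  deltas="-1 0 0 0 0 0 1; -2 0 0 0 0 0 1; -2 0 0 0 0 0 1",
)

```text
time_s: 11.42
eef_pos: [0.506, -0.1971, 0.0757]
eef_rot: [-0.022, 0.977, 0.128, 0.169]
wrist_force: [6.4, 5.4, 3.2]
opening: 0.578
grasp_force: 64.7
```

```bash
python3 st.py; python3 - <<'E'
from h import *
cv2.imwrite("pics/w4.png",np.vstack([vision.camera("wrist")[100:400]]));
s=vision.camera("side");cv2.imwrite("pics/s4f.png",s)
w=cv2.imread("pics/w4.png");c=cv2.resize(s[155:220,295:375],None,fx=4,fy=4,interpolation=2)
im=np.zeros((570,640,3),np.uint8);im[:300]=w;im[310:570,:320]=c;cv2.imwrite("pics/m4.png",im)
E
```

```text
11.43 [30.6 -6.5 16.8] -0.0 -0.0 F [8.2 3.6 0.4] M [ 0.63 -1.31  0.24] op 0.578
```

View pics/m4.png

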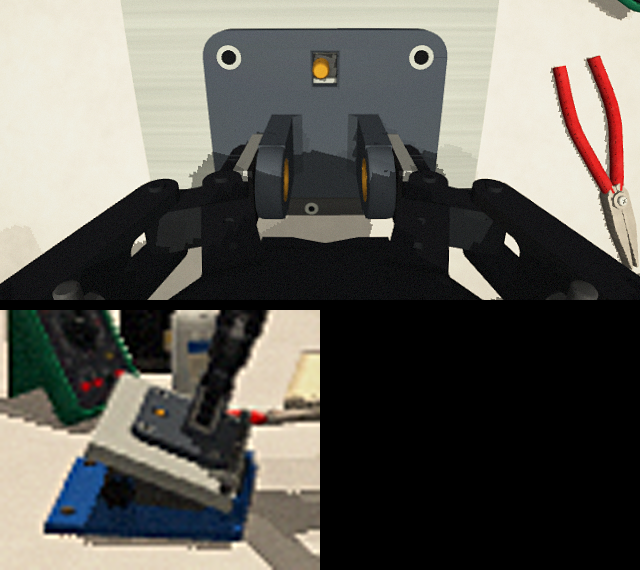

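carry_out(
  deltas="0 -0.8 1 0 0 0 1; 0 -0.8 1.5 0 0 0 1; 0 -0.8 1.5 0 0 0 1",
)

```text
time_s: 11.9
eef_pos: [0.506, -0.1971, 0.0756]
eef_rot: [-0.021, 0.977, 0.128, 0.169]
wrist_force: [-7.9, 3.9, 20.2]
opening: 0.576
grasp_force: 67.1
```

```bash
python3 st.py
```

```text
11.9 [30.5 -6.5 16.7] -0.001 0.0 F [ 0.6  5.8 21.2] M [ 1.58 -0.42  0.19] op 0.576
```

carry_out(
  deltas="-0.3 -0.5 -1.2 0 0 0 1; -0.3 -0.5 -1.2 0 0 0 0.3; -0.3 -0.5 -1.2 0 0 0 0.3; -0.3 -0.5 -1.2 0 0 0 0; -0.3 -0.5 -1.2 0 0 0 0; -0.3 -0.5 -1.2 0 0 0 0; -0.3 -0.5 -1.2 0 0 0 0",
)

```text
time_s: 12.78
eef_pos: [0.5042, -0.196, 0.0743]
eef_rot: [-0.022, 0.977, 0.128, 0.168]
wrist_force: [0.4, -0.4, -0.2]
opening: 0.999
grasp_force: 0.0
```

```bash
python3 st.py
```

```text
12.78 [28.7 -5.  16. ] -0.003 -0.0 F [ 0.2 -0.5 -0.3] M [0.01 0.21 0.01] op 0.999
```

Free of contact; retreat along the tool axis and look.

carry_out(
  deltas="0 0 -20 0 0 0 0; 0 0 -50 0 0 0 0; 0 0 -90 0 0 0 0; 0 0 -130 0 0 0 0; 0 0 -150 0 0 0 0; 0 0 -150 0 0 0 0; 0 0 -150 0 0 0 0",
)

```text
time_s: 13.65
eef_pos: [0.4557, -0.2085, 0.2148]
eef_rot: [-0.022, 0.977, 0.128, 0.167]
wrist_force: [-0.1, 0.9, -0.2]
opening: 0.998
grasp_force: 0.0
```

```bash
python3 - <<'E'
from h import *
o=sensors.get_obs();np.save("T5.npy",tool(o));w=vision.camera("wrist")
s=vision.camera("side");c=cv2.resize(s[155:220,295:375],None,fx=4,fy=4,interpolation=2)
im=np.zeros((570,640,3),np.uint8);im[:300]=w[:300];im[310:570,:320]=c;
cv2.imwrite("pics/w5.png",w);cv2.imwrite("pics/m5.png",im);print(o["wrist_force"].round(1),o["time_s"])
E
```

```text
[-0.1  0.9 -0.2] 13.65
```

View pics/m5.png

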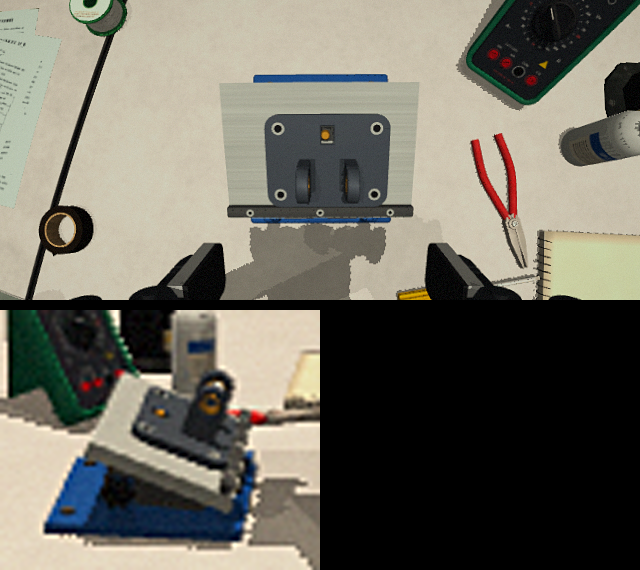

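```bash
python3 - <<'E'
import cv2
w=cv2.imread("pics/w5.png");g=w.max(2)
for c in (240,285,300,325,340,365,375,400): print(c,g[198:220,c])
cv2.imwrite("pics/w5c.png",cv2.resize(w[110:225,220:425],None,fx=3.9,fy=3.9,interpolation=2))
E
```

```text
240 [178 171 172 175 174 172 142  52  34  47  69  65  64  68  69  68  67  60
  50 123 201 209]
285 [123  75  69  72  69  77  73  69  67  53  68  68  72  67  63  67  67  62
  67  76  99 121]
300 [ 50  48  48  37  31  39  71  69  62  51  67  67  69  72  66  65  66  64
  66  88  95 118]
325 [ 73  72  74  75  75  72  79  72  66  41  68  70  67  67  59  60  61  60
  72  92 130 126]
340 [ 70  74  75  75  67  71  74  78  65  52  65  65  68  68  66  66  62  61
  67  72  86 137]
365 [ 68  77  73  73  69  75  75  68  57  46  67  71  65  66  65  64  63  65
  61  93 144  88]
375 [173 160  90  68  67  71  69  75  52  48  65  70  67  65  66  61  60  59
  96 123 124 111]
400 [173 175 174 173 174 170 111  24  37  56  64  66  67  64  62  61  65  59
  93 173 203 190]
```

View pics/w5c.png

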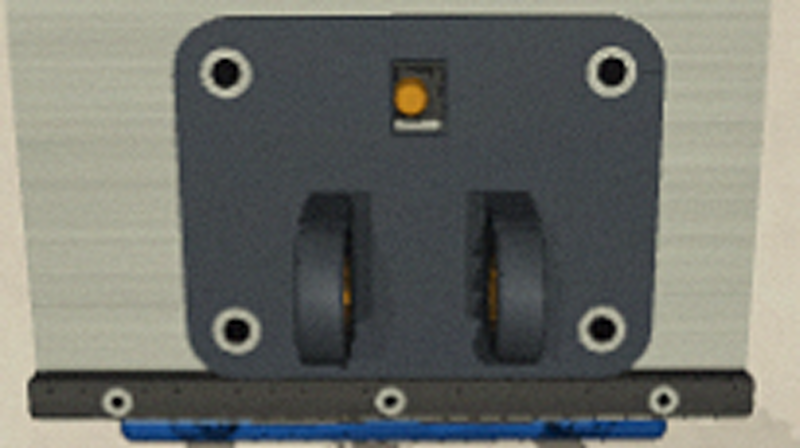

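```bash
python3 -c "
from bench import ctrl
print(ctrl.hand_in())"
```

```text
the job is handed in; nothing more can be done
None
```

The bracket is on the fixture table with its slot end up the slope and its slot over the pin. The heel is square against the ledge and the flange is flush as far as the cameras and force readings show. The gripper has let go and is clear, nothing else was touched, and the job was handed in at about 14 s.

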